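Index the drilling sled on by one hole and hold the plunger home

TASK

Move the wooden block on the drilling sled on by one index hole: first undo both black wing clamps, anticlockwise to their stops, then pull up the index plunger, slide the sled to the next hole on the side of the drill-bush bridge and let the pin drop in. Finish with the fingers still gripping the plunger knob, holding the pin fully home in that hole so the sled can be clamped up again. Leave the clamps undone and the other things on the bench where they are.

Things in the scene. Friction and masses are not known exactly. Their poses are not given: they have to be found in the camera images.
- jig: Drilling jig, fixed to the bench: aluminium base plate 210 x 460 x 12 mm, two guide rails. Origin: centre of its underside, at bench height. Its y axis is the long way, along which the sled slides; its -x side faces the robot. There, at x = -82 mm, lies a steel index bar 24 x 260 mm along y, top 32 mm above the bench, with seven round 10 mm holes at 32 mm pitch (y = -96 to 96 mm).
- sled: The sled: aluminium plate 150 x 240 mm, top 36 mm above the bench, on the jig's rails; carries the clamps, the plunger and a beech block 45 x 430 mm (top 61 mm, strap bolts to 72 mm), 55 mm beyond the clamps' axes. Origin starts at the jig's, axes alike. Slides 42 mm each way along y with 2 N of drag, but only with both clamps undone and the pin pulled.
- bridge: Drill-bush bridge: steel gantry 96 x 44 mm fixed on one end of the jig base (195 mm from its middle, at the +y or the -y end), straddling the beech block; top plate 88 mm, bush 98 mm above the bench. Origin: under its centre, on the base plate. The sled is to go one hole (32 mm) towards this end.
- roller_support: Low rubber roller on a steel foot 84 x 44 mm, 36 mm above the bench, fixed on the jig's other end, away from the bridge; carries the overhanging end of the block. Origin: under its centre, on the base plate.
- plunger: Index plunger on the sled's bracket: 8 mm bullet-nosed steel pin with a pull knob. Origin: the pin's tip, on its axis; z up. Starts home in the middle hole. Home: origin 20 mm above the bench, 12 mm deep in the bar. Pulls straight up, at most 17 mm, against a spring (4 N at home, 10 N fully up); pulled 12.5 mm or more, the pin is clear of the bar; let down over a hole it drops in by the spring.
- plunger_knob (a point): Middle of the plunger's black round pull knob, on the pin's axis, 56 mm above the pin's tip. Knob: 25 mm diameter, 63 to 89 mm above the bench with the pin home. Below it stand the plunger's steel body (up to 62 mm, at most 22 mm diameter) and the bracket (30 mm wide along y, top 46 mm). The clamps' axes are 80 mm away along y.
- hole_left (a point): Centre of the mouth of the hole next to the start hole on the jig's +y side, at the top of the index bar (32 mm above the bench).
- hole_right (a point): Centre of the mouth of the hole next to the start hole on the jig's -y side, at the top of the index bar (32 mm above the bench).
- clamp_left (a joint): Turn of the left clamp, a quarter-turn captive bolt that locks the sled to the notched rail under it (rad): 0 is locked, the wing along the jig's y axis; grows anticlockwise seen from above; 1.5 is the end stop, fully undone, wing across. Starts between 0 and 0.12. Takes about 0.12 N m to turn; stays where it is left.
- clamp_left_grip (a point): On the turning axis of the left clamp (80 mm to the +y side of the plunger, 52 mm farther in +x), 66 mm above the bench: where to grip. Black wing knob: bar 54 mm long, 14 mm thick, 48 to 72 mm above the bench, on a hub of 14 mm (22 mm below 42 mm height) diameter. The bolt is captive and does not rise. Moves with the sled.
- clamp_right (a joint): Turn of the right clamp, as for the left: 0 locked with the wing along the jig's y axis, grows anticlockwise from above, end stop at 1.5 rad. Starts between 0 and 0.12. A clamp that is not undone holds the sled against some 40 N.
- clamp_right_grip (a point): The same point of the right clamp, alike, on the jig's -y side of the plunger.
- jar: Closed glass jar, 68 mm diameter, 105 mm tall, loose, past one end of the jig. Origin under its centre. To be left alone.
- reed_block: Wooden reed block (comb of cells), 38 x 190 x 26 mm, loose, beyond the jig. Origin under its centre. To be left alone.
- screwdriver: Screwdriver about 200 mm long lying loose past the other end of the jig. To be left alone.

How it is judged:
On the way, in this order (a step that is already met when the one before it is completed fails the run):
1. both clamps are undone to their stops (within 0.1 rad) with the pin still in its first hole (value of joint each of clamp_left, clamp_right above 1.4 rad and z of plunger in the frame of jig below 0.0225 m and y of plunger in the frame of jig between -0.004 and 0.004 m), for 0.1 s.
2. then the plunger is pulled until the pin is clear of the index bar (z of plunger in the frame of jig above 0.0305 m), for 0.05 s.
At the end, for the whole second after the job is handed in: The pin is home (within 2.5 mm of its full depth) in the hole next to the start hole on the bridge's side (pin axis within 3 mm of the hole's), at rest, the fingers are still holding the plunger with more than 4 N, and both clamps are still undone (over 1.35 rad) (((y of bridge in the frame of jig above 0 m and horizontal distance between plunger and hole_left below 0.003 m) or (y of bridge in the frame of jig below 0 m and horizontal distance between plunger and hole_right below 0.003 m)) and z of plunger in the frame of jig below 0.0225 m and contact force between the fingers and plunger above 4 N and linear speed of plunger below 0.01 m/s and value of joint each of clamp_left, clamp_right above 1.35 rad); the arm keeps its last pose, push and grip.
It fails at once if the jar, the reed block or the screwdriver is shoved by more than 20 mm (distance of any of jar, reed_block, screwdriver from where it was at the start of the episode above 0.02 m).
It also fails if it takes over 58 s, if anything falls off the work surface, if the arm or the gripper's body presses on something with over 40 N, if the wrist force passes 120 N, or if a joint passes its speed limit or range.

ROBOT

A 7-joint arm with a two-finger parallel gripper is mounted at the origin on the work surface. World frame = base frame: x ahead of the robot, y to its left, z up, the work surface at z = 0. Lengths are in m, angles in rad, forces in N, time in s.
With the tool pointing down it reaches from about 0.425 to 0.8 m from the base axis. Payload 8.3 kg.
Tool frame: the origin (TCP) lies on the centre line of the jaws, within the pads' length; the fingertips stand robot.tip_extent ahead of it and the grasp point (between the pads) lies 3 mm ahead of it (robot.tip_extent is the distance from the TCP to the fingertips, in m); z points along the fingers, y is the line along which they close (so a half turn about z gives the same grasp; the last joint's range is limited). The gripper opens to 85 mm and grips with 20 to 120 N. Pads are 22 mm wide; open, the fingers measure 114 mm over their backs; the gripper's body (76 mm by 85 mm) begins 54 mm behind the grasp point. The pads swing forward as they close: fully open they stand 13 mm farther back than shut.
Start: joints at [-1.22, 0.383, 0.016, 1.37, -0.006, 1.388, -0.046], TCP at [0.251, 0.572, 0.253] pointing down, gripper open.
Joint ranges: [-2.95, 2.95], [-0.25, 2.06], [-1.52, 1.56], [0.18, 2.33], [-1.44, 4.58], [0.02, 2.06], [-3.01, 3.01]. Speed limits (rad/s): [2.39, 2.39, 3.01, 3.01, 3.14, 3.14, 3.14].

INTERFACE

Orientations are given as a rotation vector (axis times angle).
In Python, from workcell import robot, eoat, planner, monitor, cams, job gives the robot as it stands. Calls block until the motion is done:
- robot.movep(position, orientation): joint-space move of the TCP to a pose.
- robot.move_straight(position, orientation=None, speed=0.15): straight line of the TCP; orientation=None keeps the orientation; speed is the mean speed in m/s.
- robot.movej(angles): joint-space move.
- eoat.open_jaws() and eoat.close_gripper(newtons=None): open the fingers fully, or close them until they stop; newtons is the grip in N (None keeps the last).
- robot.dwell(seconds).
- planner.inverse_kinematics(position, orientation): joint angles nearest the present ones, or None.
- monitor.get_obs(): the state.
- cams.capture(name): name is "scene" or "top" or "wrist"; returns a dict with "frame" (384x512x3 uint8, red, green, blue), "range_z" (384x512 float32, m along the optical axis (not along the pixel's ray), 0 where there is no reading), "mtx" (3x3 intrinsics, pixels), "origin" and "rotation" of the camera in the world; the wrist camera has in their place "hand_eye" (4x4, takes a point from camera to tool coordinates, whose origin is the TCP and whose axes are the flange's). Camera axes: x right, y up, looking along -z (the intrinsics and any distortion apply to the point x, -y, -z); pixel columns grow to the right and rows downward; lengths in m; the calibration is good to about 2 mm. A picture is of the moment at which its call begins: read the wrist's pose just before it.
A pose or a line that the arm cannot do raises robot.MotionError and nothing moves.
- job.sign_off(): hands the job in; it is judged then, once.
The state is a dict: "t": time; "q": joint angles; "joint_velocities": joint speeds; "effort": joint torques, N m; "position": TCP position; "eef_rot": TCP orientation; "ft_force": force on the tool from outside, world axes, zero at the start; "moment": the same for the moment, N m; "opening": finger opening in m; "grip_force": force on a finger pad.
Only numpy, scipy, OpenCV 4.12 (cv2) and the standard library are available. Lean on these libraries where they do the work, as an engineer would, in place of code of your own. Each camera call takes 0.05 s, during which the arm holds its last target. There are 200 camera calls.

## Working session

There is one attempt and no reset: what is moved stays moved. The work goes in short steps, each a Python script; the robot and the scene stay as the last script left them, time stands still between calls to the robot, and variables do not carry over. Pictures are saved under pics/ and viewed, at most 10 in all, crops included, and the job is handed in when it is done.

```bash
ls; mkdir -p pics; python3 - <<'E'
from workcell import robot, cams, monitor
import cv2, numpy as np
o=monitor.get_obs(); print(o['t'],o['position'],o['eef_rot'],o['ft_force'],o['opening'],robot.tip_extent)
for n in ("top","scene"):
    c=cams.capture(n); np.savez(f'pics/{n}0.npz',**c); print(n,c['mtx'],c['origin'],c['rotation'],[k for k in c])
    cv2.imwrite(f'pics/{n}0.png',cv2.cvtColor(c['frame'],cv2.COLOR_RGB2BGR))
E
```

```text
pics
0.0 [0.25110762 0.57183682 0.25226551] [-6.45176859e-01 -3.07429520e+00  3.03821792e-03] [0.28543439 0.17247525 0.18208373] 0.08538178332492105 0.022
top [[399.96634963   0.         254.93116471]
 [  0.         399.96634963 186.03075765]
 [  0.           0.           1.        ]] [0.40478002 0.02665501 1.07310197] [ 0.13011334 -0.14144346 -1.5365002 ] ['frame', 'range_z', 'mtx', 'origin', 'rotation']
scene [[377.43637715   0.         245.55445036]
 [  0.         377.43637715 193.10910129]
 [  0.           0.           1.        ]] [ 0.90889326 -0.31670534  0.86937089] [0.51566404 0.19842374 0.76793881] ['frame', 'range_z', 'mtx', 'origin', 'rotation']
```

View pics/top0.png

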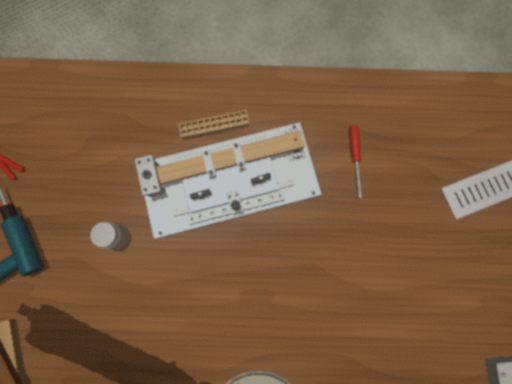

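View pics/scene0.png

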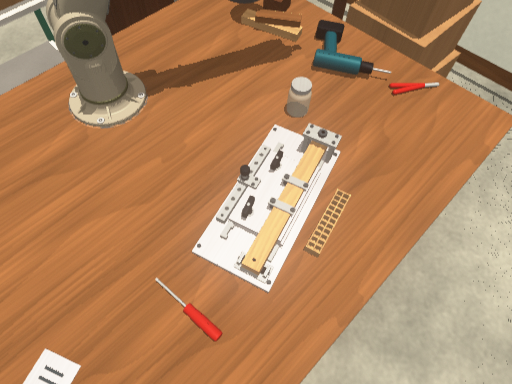

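The top view shows the bridge at the left (148,175), which is the jig's +y end. The clamps are at (201,194) and (261,179), the knob at (236,205) and the jar at (108,236). The scene view agrees, with the bridge next to the jar. Next I measure the dark blobs by ray casting.

```bash
cat > h.py <<'E'
import numpy as np, cv2
from scipy.spatial.transform import Rotation as R
def ray(c,u,v):
    K=c['mtx']; d=np.array([(u-K[0,2])/K[0,0],-(v-K[1,2])/K[1,1],-1.])
    if 'hand_eye' in c:
        T=c['T']@c['hand_eye']; return T[:3,3],T[:3,:3]@d
    rot=np.asarray(c['rotation']); M=R.from_rotvec(rot).as_matrix() if rot.size==3 else rot
    return np.asarray(c['origin']),M@d
def onplane(c,u,v,z):
    o,d=ray(c,u,v); return o+d*(z-o[2])/d[2]
def dark(c,roi,thr=70,amin=15):
    x0,y0,x1,y1=roi; m=(c['frame'].max(2)<thr).astype(np.uint8)
    k=np.zeros_like(m); k[y0:y1,x0:x1]=m[y0:y1,x0:x1]
    n,l,s,ce=cv2.connectedComponentsWithStats(k)
    out=[]
    for i in range(1,n):
        if s[i,4]>=amin:
            pts=np.argwhere(l==i)[:,::-1].astype(np.float32)
            out.append((ce[i],s[i],cv2.minAreaRect(pts)))
    return out
def pose(px,yaw):  # tool down; tool y axis along world angle yaw
    y=np.array([np.cos(yaw),np.sin(yaw),0]); z=np.array([0,0,-1.]); x=np.cross(y,z)
    return R.from_matrix(np.c_[x,y,z]).as_rotvec()
def wristcap():
    from workcell import monitor,cams
    o=monitor.get_obs(); c=cams.capture('wrist'); T=np.eye(4); T[:3,:3]=R.from_rotvec(o['eef_rot']).as_matrix(); T[:3,3]=o['position']; c['T']=T; return c
E
python3 - <<'E'
from h import *
for n,roi in (("top",(130,120,325,240)),("scene",(195,120,340,290))):
    c=dict(np.load(f'pics/{n}0.npz'))
    for ce,s,r in dark(c,roi):
        print(n,ce.round(1),s,np.round(r[1],1),[onplane(c,*ce,z).round(4)[:2] for z in (.072,.089)])
c=dict(np.load('pics/top0.npz'))
m=((c['frame'].min(2)>165)).astype(np.uint8); m[:, :130]=0; m[:,330:]=0; m[:110]=0;m[250:]=0
ct=max(cv2.findContours(m,0,2)[0],key=cv2.contourArea); r=cv2.minAreaRect(ct); print(r)
b=[onplane(c,*p,.012)[:2] for p in cv2.boxPoints(r)]; print(np.round(b,4),np.mean(b,0))
E
```

```text
((230.90380859375, 192.48077392578125), (48.76442337036133, 171.2894287109375), 74.74488067626953)
[[ 0.5668  0.3241]
 [ 0.7057 -0.1183]
 [ 0.5761 -0.1537]
 [ 0.4429  0.2808]] [0.57286584 0.08323944]
```

```bash
python3 - <<'E'
from h import *
for n,roi in (("top",(155,170,300,220)),("scene",(210,140,300,250))):
    c=dict(np.load(f'pics/{n}0.npz')); print(c['frame'].dtype,c['frame'].shape,c['frame'][roi[1]:roi[3],roi[0]:roi[2]].max(2).min(), c['frame'][205,236])
    for ce,s,r in dark(c,roi,100,12):
        print(n,ce.round(1),s,np.round(r[1],1),r[2],[onplane(c,*ce,z).round(4)[:2] for z in (.070,.086)])
E
```

```text
uint8 (384, 512, 3) 66 [83 82 80]
top [260.6 179.1] [252 174  18  10  88] [ 5.9 19. ] 70.34617614746094 [array([0.5993, 0.008 ]), array([0.5962, 0.0082])]
top [160.2 191.1] [155 184  10  12  45] [ 7.4 12. ] 29.05460548400879 [array([0.5603, 0.2616]), array([0.5578, 0.2578])]
top [200.5 194.6] [191 190  20   9  90] [ 6.1 19.4] 74.74488067626953 [array([0.5546, 0.1591]), array([0.5522, 0.157 ])]
top [235.5 205.3] [232 201   8  10  60] [9. 7.] 90.0 [array([0.5299, 0.0696]), array([0.5279, 0.0689])]
uint8 (384, 512, 3) 79 [235 229 223]
scene [276.4 160.8] [271 151  12  19 105] [ 7.6 19.2] 26.56505012512207 [array([0.5667, 0.1556]), array([0.5736, 0.1462])]
scene [244.5 171. ] [240 165  10  15  98] [14.  9.] 90.0 [array([0.531 , 0.0739]), array([0.5386, 0.0661])]
scene [248.8 206.4] [242 196  12  21  66] [ 5.4 21.1] 22.833654403686523 [array([0.6115, 0.0083]), array([0.6174, 0.0017])]
```

```bash
python3 - <<'E'
from h import *
from workcell import robot,monitor
robot.movep([.55,.085,.26],pose(0,.288))
o=monitor.get_obs(); print(o['t'],o['q'].round(3) if hasattr(o['q'],'round') else o['q'],o['position'])
c=wristcap(); np.savez('pics/w0.npz',**c); cv2.imwrite('pics/w0.png',c['frame'][:,:,::-1]); print(c['mtx'],c['hand_eye'].round(4))
E
```

```text
2.1583 [-0.653  0.248  0.535  1.572 -0.129  1.357  0.188] [0.54981624 0.08690063 0.25978713]
[[310.8207506    0.         251.53265758]
 [  0.         310.8207506  193.77331577]
 [  0.           0.           1.        ]] [[-7.000e-04  9.654e-01  2.609e-01  6.660e-02]
 [ 1.000e+00  8.000e-04 -3.000e-04  9.000e-04]
 [-5.000e-04  2.609e-01 -9.654e-01 -1.207e-01]
 [ 0.000e+00  0.000e+00  0.000e+00  1.000e+00]]
```

View pics/w0.png

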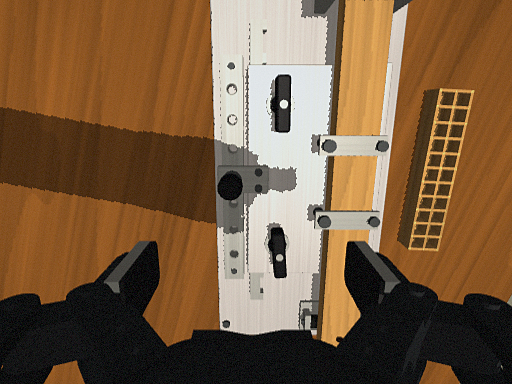

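The wrist view shows the wings at (282,103) and (279,253) and the knob at (230,185). The strap bolts, at (329,145) and (325,220), are clear of the finger lanes beside the wings.

```bash
python3 - <<'E'
from h import *
c=dict(np.load('pics/w0.npz'))
print(c['frame'][103,278],c['frame'][185,230],c['frame'][185,290])
for ce,s,r in dark(c,(215,65,315,285),55,60):
    z=.089 if abs(ce[1]-185)<25 else .072
    pts=cv2.boxPoints(r); w=np.array([onplane(c,*p,z)[:2] for p in pts]); e=w[1]-w[0]; f=w[2]-w[1]
    if np.linalg.norm(e)<np.linalg.norm(f): e,f=f,e
    print(ce.round(1),s,'rect',np.round(r[1],1),'centre',w.mean(0).round(4),onplane(c,*ce,z)[:2].round(4),'len',np.linalg.norm(e).round(4),np.linalg.norm(f).round(4),'ang-90',(np.degrees(np.arctan2(e[1],e[0]))%180-90).round(1))
# fingertip positions in tool frame
rz=c['range_z']; H=c['hand_eye'];K=c['mtx']
for u0,u1 in ((95,160),(345,420)):
    P=[]
    for u in range(u0,u1):
        for v in range(235,330):
            d=rz[v,u]
            if 0<d<.22: P.append((H[:3,:3]@(d*np.array([(u-K[0,2])/K[0,0],-(v-K[1,2])/K[1,1],-1]))+H[:3,3]))
    P=np.array(P); print(len(P), P.max(0).round(4),P.min(0).round(4), np.percentile(P[:,2],[50,90,98]).round(4))
E
```

```text
[ 4 14 11] [13 11  3] [118 114 110]
[281.2 105.1] [271  75  20  57 561] rect [56. 19.] centre [0.5565 0.1644] [0.5575 0.1633] len 0.0513 0.0177 ang-90 18.5
[230.  185.7] [218 171  25  30 570] rect [24.7 27.6] centre [0.5326 0.0771] [0.532  0.0774] len 0.027 0.0238 ang-90 -28.5
[277.8 251.2] [268 227  19  51 633] rect [50.2 17.1] centre [0.6007 0.0157] [0.6011 0.0177] len 0.0593 0.0181 ang-90 19.9
4432 [ 0.0188 -0.022   0.0099] [-0.0109 -0.0556 -0.0605] [-0.0239 -0.0012  0.0059]
4940 [0.0187 0.0575 0.0093] [-0.0105  0.0235 -0.0608] [-0.028  -0.0021  0.0051]
```

```bash
cat >> h.py <<'E'
def cloud(c):
    rz=c['range_z']; K=c['mtx']; v,u=np.mgrid[:384,:512]
    d=np.stack([(u-K[0,2])/K[0,0],-(v-K[1,2])/K[1,1],-np.ones(u.shape)],-1)*rz[...,None]
    if 'hand_eye' in c: T=c['T']@c['hand_eye']; o,M=T[:3,3],T[:3,:3]
    else: o,M=c['origin'],R.from_rotvec(c['rotation']).as_matrix()
    P=d@M.T+o; P[rz<=0]=np.nan; return P
E
python3 - <<'E'
from h import *
from workcell import robot,monitor
G={'L':(.557,.162),'R':(.600,.013),'K':(.530,.073)}
def an(c,name):
    P=cloud(c)
    for k,g in G.items():
        lo,hi=(.083,.095) if k=='K' else (.066,.078)
        n=np.hypot(P[...,0]-g[0],P[...,1]-g[1])<.036
        m=n&(P[...,2]>lo)&(P[...,2]<hi); p=P[m]
        if len(p)<5: print(name,k,'few');continue
        ce,(a,b),ang=cv2.minAreaRect(p[:,:2].astype(np.float32))
        w=np.linalg.svd(p[:,:2]-p[:,:2].mean(0),full_matrices=False)[2][0]
        print(name,k,len(p),p.mean(0).round(4),'rect',np.round(ce,4),np.round((a,b),4),'ang',(np.degrees(np.arctan2(w[1],w[0]))%180-90).round(1))
an(dict(np.load('pics/top0.npz')),'top'); an(dict(np.load('pics/w0.npz')),'w0')
c=wristcap(); print(c['T'][:3,3]); an(c,'w1')
robot.move_straight([.56,.03,.26],pose(0,.288)); robot.dwell(.3)
c=wristcap();print(c['T'][:3,3]); np.savez('pics/w2.npz',**c); an(c,'w2'); print(monitor.get_obs()['t'])
E
```

```text
top L 117 [0.5562 0.1625 0.0714] rect [0.5564 0.1629] [0.0142 0.0532] ang 17.3
top R 112 [0.6019 0.0094 0.0718] rect [0.6022 0.0098] [0.0142 0.0534] ang 20.9
top K 76 [0.5296 0.0712 0.0882] rect [0.5292 0.071 ] [0.0231 0.0212] ang -27.6
w0 L 851 [0.5585 0.1658 0.0716] rect [0.5591 0.1652] [0.0139 0.0537] ang 17.6
w0 R 583 [0.6035 0.014  0.0714] rect [0.6042 0.0125] [0.0141 0.0534] ang 21.3
w0 K 476 [0.5318 0.075  0.0882] rect [0.5315 0.0744] [0.0236 0.0228] ang -75.6
[0.54981972 0.08673932 0.25979559]
w1 L 850 [0.5585 0.1659 0.0716] rect [0.559  0.1655] [0.0139 0.0528] ang 17.5
w1 R 586 [0.6035 0.0139 0.0714] rect [0.6042 0.0124] [0.014  0.0539] ang 21.2
w1 K 478 [0.5318 0.0751 0.0882] rect [0.5315 0.0746] [0.0236 0.0234] ang 47.7
[0.55992072 0.03106279 0.25992577]
w2 L 990 [0.5587 0.1651 0.0717] rect [0.5591 0.165 ] [0.0142 0.0536] ang 17.6
w2 R 655 [0.6036 0.0134 0.0715] rect [0.6043 0.0124] [0.0141 0.0533] ang 21.2
w2 K 550 [0.532  0.0743 0.0882] rect [0.5319 0.074 ] [0.0238 0.0237] ang -64.2
3.1333
```

```bash
cat >> h.py <<'E'
YAW=.2885
def st(tag=''):
    from workcell import monitor
    o=monitor.get_obs(); y=R.from_rotvec(o['eef_rot']).as_matrix()[:,1]
    print(tag,'t',round(o['t'],2),'p',np.round(o['position'],4),'ang',round(float(np.arctan2(y[1],y[0])-YAW),3),'f',np.round(o['ft_force'],1),'mz',round(float(o['moment'][2]),2),'op',round(o['opening'],4),'g',round(float(o['grip_force']),1)); return o
def go(p,a,speed=.15,fix=False):
    from workcell import robot
    p=np.array(p,float); robot.move_straight(p,pose(0,YAW+a),speed=speed)
    if fix:
        o=st('pre'); robot.move_straight(p+(p-o['position']),pose(0,YAW+a),speed=.05)
E
python3 - <<'E'
from h import *
from workcell import robot,eoat,planner
p=[.559,.165,.074]
for a in (0,1.5): print(planner.inverse_kinematics(p,pose(0,YAW+a)))
go([.559,.165,.11],.02,.2,fix=True); st('above')
robot.move_straight([.559,.165,.09],pose(0,YAW+.02),speed=.05); st()
robot.move_straight([.559,.165,.074],pose(0,YAW+.02),speed=.05); st('down')
eoat.close_gripper(30); st('closed')
E
```

```text
[-0.69200178  0.47308107  0.45206639  1.72188705 -0.23858204  1.00133667
  0.13490322]
[-0.54041126  0.45072501  0.25400874  1.71473532 -0.13107517  0.99273979
  1.54956579]
pre t 4.29 p [0.5599 0.1638 0.1111] ang 0.018 f [ 0.  -0.1  0.7] mz 0.05 op 0.0857 g 0.0
above t 4.54 p [0.5584 0.1657 0.1095] ang 0.019 f [-0.4  0.9  0.3] mz 0.0 op 0.0852 g 0.0
 t 5.07 p [0.5588 0.1649 0.0896] ang 0.02 f [ 0.6  0.1 -0.3] mz -0.02 op 0.0855 g 0.0
down t 5.53 p [0.5588 0.1649 0.0736] ang 0.02 f [-0.6  0.2  0.8] mz -0.07 op 0.0856 g 0.0
closed t 6.18 p [0.5583 0.1648 0.0742] ang 0.02 f [-5.1 -0.8  5.2] mz -0.09 op 0.0134 g 32.8
```

```bash
python3 - <<'E'
from h import *
from workcell import robot,monitor
p=np.array([.5586,.1649,.0742])
for a in (.3,.6,.9,1.2,1.42,1.5):
    robot.move_straight(p,pose(0,YAW+a),speed=.05); o=st(a)
    f=np.asarray(o['ft_force'])
    if abs(f[:2]).max()>25 or abs(o['moment'][2])>2.5: print('stop');break
E
```

```text
0.3 t 6.62 p [0.5581 0.1647 0.0742] ang 0.297 f [-4.9 -2.   4.8] mz 0.13 op 0.0133 g 32.5
0.6 t 7.07 p [0.558  0.1646 0.0742] ang 0.597 f [-6.5 -1.6  6.3] mz 0.11 op 0.0132 g 32.8
0.9 t 7.52 p [0.5579 0.1644 0.0742] ang 0.897 f [-5.5 -2.3  7. ] mz 0.03 op 0.013 g 32.9
1.2 t 7.97 p [0.5578 0.1642 0.0742] ang 1.197 f [-5.7 -3.1  6.7] mz 0.11 op 0.0135 g 33.0
1.42 t 8.33 p [0.5578 0.1641 0.0742] ang 1.417 f [-7.7 -2.9  7.2] mz 0.11 op 0.0131 g 33.0
1.5 t 8.58 p [0.5578 0.1641 0.0742] ang 1.497 f [-6.7 -4.1  7.8] mz 0.16 op 0.0136 g 33.0
```

```bash
python3 - <<'E'
from h import *
from workcell import robot,eoat
p=np.array([.5580,.1642,.0742])
for a in (1.54,1.57):
    robot.move_straight(p,pose(0,YAW+a),speed=.05); o=st(a)
    if abs(o['moment'][2])>.5: break
eoat.open_jaws(); st('open')
go([*p[:2],.125],1.54); 
q=np.array([.6033,.0117,.074])
robot.movep([*q[:2],.125],pose(0,YAW+.08)); st('over R')
robot.move_straight(q+[0,0,.016],pose(0,YAW+.08),speed=.08)
robot.move_straight(q,pose(0,YAW+.08),speed=.05); st('down')
eoat.close_gripper(30); st('closed')
E
```

```text
1.54 t 8.83 p [0.5578 0.164  0.0742] ang 1.536 f [-4.2 -1.   4.8] mz -0.92 op 0.0133 g 40.9
open t 9.53 p [0.558  0.1642 0.0742] ang 1.54 f [ 0.5  0.4 -0.4] mz -0.04 op 0.0851 g 0.0
over R t 11.02 p [0.6028 0.0127 0.124 ] ang 0.083 f [-0.2  0.5  0.3] mz 0.04 op 0.0854 g 0.0
down t 12.07 p [0.6031 0.0117 0.0736] ang 0.08 f [-0.1  0.   0.1] mz -0.08 op 0.085 g 0.0
closed t 12.72 p [0.6035 0.0118 0.0742] ang 0.08 f [0.2 1.4 1.4] mz 0.05 op 0.0129 g 34.5
```

```bash
python3 - <<'E'
from h import *
from workcell import robot,eoat
p=np.array([.6035,.0118,.0742])
for a in (.4,.8,1.2,1.42,1.5,1.54,1.58):
    robot.move_straight(p,pose(0,YAW+a),speed=.05); o=st(a)
    if abs(o['moment'][2])>.5: break
eoat.open_jaws()
go([*p[:2],.14],1.54)
k=np.array([.5309,.0731,.081])
robot.movep([*k[:2],.14],pose(0,YAW+1.57)); robot.dwell(.2)
c=wristcap(); np.savez('pics/w3.npz',**c); cv2.imwrite('pics/w3.png',c['frame'][:,:,::-1])
st('over K')
P=cloud(c); m=(np.hypot(P[...,0]-k[0],P[...,1]-k[1])<.03)&(P[...,2]>.083)&(P[...,2]<.095); print(m.sum(),cv2.minAreaRect(P[m][:,:2].astype(np.float32)))
E
```

```text
0.4 t 13.19 p [0.6032 0.0116 0.0742] ang 0.396 f [-2.2 -0.2  3.3] mz 0.11 op 0.0136 g 34.7
0.8 t 13.74 p [0.603  0.0113 0.0742] ang 0.795 f [-4.8 -2.2  4.6] mz 0.16 op 0.0131 g 35.1
1.2 t 14.29 p [0.6029 0.0108 0.0742] ang 1.195 f [-6.1 -3.1  6. ] mz 0.13 op 0.0134 g 35.2
1.42 t 14.66 p [0.6029 0.0106 0.0742] ang 1.415 f [-6.4 -3.9  7.1] mz 0.12 op 0.0133 g 35.2
1.5 t 14.91 p [0.6029 0.0107 0.0742] ang 1.495 f [-6.2 -4.   5.3] mz 0.1 op 0.0133 g 35.2
1.54 t 15.16 p [0.6029 0.0106 0.0742] ang 1.533 f [-6.3 -2.9  6.8] mz -0.97 op 0.0135 g 41.7
over K t 17.16 p [0.5314 0.072  0.1396] ang 1.568 f [-0.8  0.3 -0.1] mz -0.01 op 0.0854 g 0.0
1249 ((0.5311065912246704, 0.07326075434684753), (0.023551441729068756, 0.023701654747128487), 50.179298400878906)
```

View pics/w3.png

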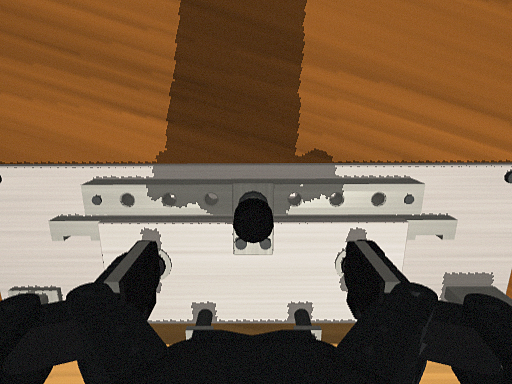

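Both wings are now across, with the knob centred between the fingers at (253,217) and the holes visible along the bar. Next I grip the knob and pull.

```bash
python3 - <<'E'
from h import *
from workcell import robot,eoat
k=np.array([.5310,.0731,.081]); o=pose(0,YAW+1.57)
robot.move_straight(k+[0,0,.02],o,speed=.08)
robot.move_straight(k,o,speed=.05); st('down')
eoat.close_gripper(70); s=st('closed')
for dz in (.005,.010,.0147):
    robot.move_straight(k+[0,0,dz],o,speed=.03); st(dz)
E
```

```text
down t 18.35 p [0.5309 0.0731 0.0807] ang 1.57 f [-0.3  0.5  0.7] mz -0.0 op 0.085 g 0.0
closed t 18.95 p [0.5312 0.073  0.0814] ang 1.57 f [-2.5 -0.   5.7] mz 0.0 op 0.0229 g 68.4
0.005 t 19.27 p [0.531  0.073  0.0857] ang 1.57 f [ 4.3  0.4 -6.5] mz -0.06 op 0.0227 g 68.8
0.01 t 19.58 p [0.531  0.073  0.0907] ang 1.57 f [ 4.5 -0.3 -7.3] mz -0.02 op 0.0232 g 68.9
0.0147 t 19.89 p [0.531  0.073  0.0954] ang 1.57 f [ 5.6 -0.9 -9.9] mz -0.0 op 0.0233 g 68.9
```

```bash
python3 - <<'E'
from h import *
from workcell import robot
k=np.array([.5310,.0731,.081]); o=pose(0,YAW+1.57); d=np.array([-np.sin(.2875),np.cos(.2875),0])
up=[0,0,.0147]
for s in (.008,.020,.032):
    robot.move_straight(k+d*s+up,o,speed=.04); x=st(s); print('slid mm',(x['position']-k)@d*1e3)
    if np.abs(x['ft_force'][:2]).max()>20: print('stop'); raise SystemExit
e=d*(.032-(x['position']-k)@d)
for dz in (.010,.006,.003,.0005):
    robot.move_straight(k+d*.032+e+[0,0,dz],o,speed=.03); x=st(dz)
print((x['position']-k)@d)
E
```

```text
0.008 t 20.24 p [0.5284 0.0817 0.0954] ang 1.571 f [ 4.9  3.7 -8.9] mz -0.07 op 0.0231 g 69.1
slid mm 9.018221946493117
0.02 t 20.69 p [0.5251 0.0927 0.0956] ang 1.571 f [  2.1   2.4 -10.4] mz -0.02 op 0.0228 g 69.2
slid mm 20.504615677015597
0.032 t 21.14 p [0.5217 0.1042 0.0956] ang 1.57 f [ 2.7  3.  -8.3] mz -0.08 op 0.0231 g 69.3
slid mm 32.41889827172991
0.01 t 21.45 p [0.522  0.1034 0.0908] ang 1.57 f [ 2.3  2.2 -8.2] mz -0.06 op 0.023 g 69.3
0.006 t 21.73 p [0.522  0.1033 0.0869] ang 1.57 f [ 1.8  2.6 -7.2] mz -0.02 op 0.0231 g 69.4
0.003 t 21.98 p [0.522  0.1034 0.0839] ang 1.57 f [ 0.7  1.5 -5.7] mz -0.02 op 0.0232 g 69.4
0.0005 t 22.23 p [0.5221 0.1033 0.0816] ang 1.57 f [ 0.4  1.9 -4.1] mz -0.03 op 0.023 g 70.3
0.03150842140127553
```

The spring force fell back to 4 N, so the pin is in the hole. I now press it lightly home and check.

```bash
python3 - <<'E'
from h import *
from workcell import robot,monitor
o=pose(0,YAW+1.57); p=np.array(monitor.get_obs()['position'])
p[2]=.0815
for i in range(6):
    p[2]-=.0005; robot.move_straight(p,o,speed=.01); x=st(round(p[2],4))
    if x['ft_force'][2]>4: break
robot.dwell(.5); st('rest')
c=wristcap(); cv2.imwrite('pics/w4.png',c['frame'][:,:,::-1])
P=cloud(c); k=x['position']; m=(np.hypot(P[...,0]-k[0],P[...,1]-k[1])<.012)&(P[...,2]>.083)&(P[...,2]<.105); print(m.sum(),np.median(P[m],0) if m.any() else '')
E
```

```text
0.081 t 22.48 p [0.5221 0.1033 0.0815] ang 1.57 f [-2.1  0.9  3.1] mz -0.03 op 0.0228 g 70.5
0.0805 t 22.73 p [0.5222 0.1033 0.0814] ang 1.57 f [-4.8  0.3  8.3] mz 0.04 op 0.023 g 71.2
rest t 23.23 p [0.5222 0.1033 0.0814] ang 1.57 f [-4.6  0.9  9.1] mz -0.0 op 0.0229 g 71.2
2555 [0.52075389 0.10279536 0.08875353]
```

View pics/w4.png

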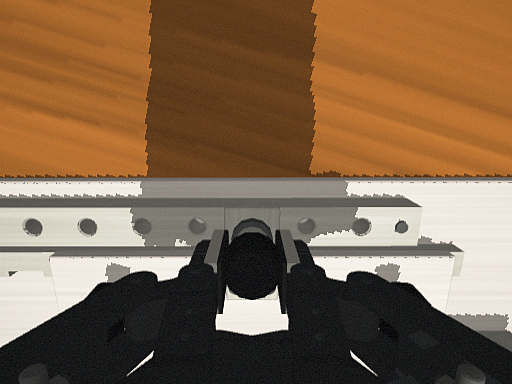

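The knob (250,262) now has four holes on the left and two on the right, so the sled has moved one hole. The knob top is at 89 mm, so the pin is home.

```bash
python3 -c "
from workcell import job
print(job.sign_off())"
```

```text
the job is handed in; nothing more can be done
None
```

I handed the job in at about 23 s: both clamps are undone to their stops and the sled is one hole nearer the bridge, with the fingers still gripping the knob and holding the pin home; the sign-off call returned no verdict.

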